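Put the thumb plane away and ease the sprung flap shut

TASK

Put the brass thumb plane away: set it down, not drop it, on its sole inside the open green tool box. Then shut the box's spring-closing flap fully, easing it all the way down so that it does not slam, and leave the glue jar, cork block and sanding stick where they are.

Things in the scene. Friction and masses are not known exactly. Their poses are not given: they have to be found in the camera images.
- plane_centre (a point): Brass thumb plane, loose, oval, 25 wide (its x) x 60 long (its y), 0.1 to 0.17 kg. Solid body 16 mm high with upright sides, grasped across its 25 mm width from above; a thin blade and lever stand up to 34 mm in its middle. It starts on its sole on the table, right of the tool box. This point: its middle, 10 mm above the sole; z up.
- tool_box: Green sheet-metal tool box, open on top, fixed. Outside 120 (its x) x 170 (its y) x 60 mm high, walls 5 mm, black rubber-lined floor 8 mm above the table. Origin: centre of its underside; z up. Its front looks along its -x, roughly to the robot's right; the flap's hinge runs along its back (+x) edge.
- box_floor (a point): Centre of the tool box's inner floor (110 x 160 mm inside), axes as the tool box.
- flap_hinge (a point): Middle of the flap's hinge line, on the tool box at its x = 62 mm, z = 64 mm; the hinge runs along the tool box's y.
- flap_knob (a point): Centre of the flap's dark wooden barrel knob, diameter 22, 28 mm long along the tool box's y: pinched across its flat ends, tool pointing down, it pivots between the fingers as the flap swings. 170 mm from the hinge, on a 10 mm wide stem reaching 45 mm past the flap's free edge. With the flap shut it is in front of the box, 64 mm above the table.
- flap (a joint): Angle of the green flap (120 x 170 x 5 mm, 0.5 kg), rad: 0 shut, 1.57 upright, 2.1 fully open, leaning back. It starts at 1.95 to 2.1 and stays there by itself; pulled forward past about 1.75, spring and weight slam it shut unless held (about 2.5 N at the knob). Knob = hinge + 170 mm * (-cos q along tool box x, sin q up).
- jar_centre (a point): Bystander: white-lidded glue jar, 59 mm across, 73 mm tall, loose; point half-way up.
- cork_centre (a point): Bystander: brown cork block 44 x 70 x 28 mm, loose; point half-way up.
- stick_centre (a point): Bystander: pale sanding stick 12 x 148 x 7 mm, loose; point half-way up.
Things that resemble listed ones, but are neither listed nor needed, are in the scene too. Several things have the shape of the tool_box; the one meant has the colours described above.

How it is judged:
On the way:
1. the plane rests on its sole in the tool box, released, with the flap still open (x of plane_centre in the frame of tool_box between -0.056 and 0.056 m and y of plane_centre in the frame of tool_box between -0.081 and 0.081 m and z of plane_centre in the frame of tool_box between 0.005 and 0.03 m and angle between plane_centre's own z axis and vertical below 0.2 rad and linear speed of thumb_plane below 0.05 m/s and value of joint flap above 1 rad and contact force between the fingers and thumb_plane below 0.1 N), for 0.2 s.
At the end, for the whole second after the job is handed in: The thumb plane is at rest inside the tool box on its sole (tilted less than 0.2 rad), and the flap is fully shut (joint below 0.04 rad) and still (x of plane_centre in the frame of tool_box between -0.056 and 0.056 m and y of plane_centre in the frame of tool_box between -0.081 and 0.081 m and z of plane_centre in the frame of tool_box between 0.005 and 0.03 m and angle between plane_centre's own z axis and vertical below 0.2 rad and linear speed of thumb_plane below 0.05 m/s and value of joint flap below 0.04 rad and velocity of joint flap between -0.1 and 0.1 rad/s); the robot touches nothing.
It fails at once if the flap slams: it swings faster than 3 rad/s towards shut within the last 0.35 rad (value of joint flap below 0.35 rad and velocity of joint flap below -3 rad/s).
It fails at once if the plane is dropped: it moves faster than 0.7 m/s while the fingers do not hold it (a fall of more than about 25 mm) (linear speed of thumb_plane above 0.7 m/s and contact force between the fingers and thumb_plane below 0.1 N).
It fails at once if the glue jar is shifted by more than 30 mm (distance of jar_centre from where it was at the start of the episode above 0.03 m).
It fails at once if the cork block is shifted by more than 30 mm (distance of cork_centre from where it was at the start of the episode above 0.03 m).
It fails at once if the sanding stick is shifted by more than 30 mm (distance of stick_centre from where it was at the start of the episode above 0.03 m).
It also fails if it takes over 72 s, if anything falls off the work surface, if the arm or the gripper's body presses on something with over 40 N, if the wrist force passes 120 N, or if a joint passes its speed limit or range.

ROBOT

A 7-joint arm with a two-finger parallel gripper is mounted at the origin on a cart in front of the work surface, level with it; the furniture and walls round the work are solid. World frame = base frame: x ahead of the robot, y to its left, z up, the work surface at z = 0. Lengths are in m, angles in rad, forces in N, time in s.
With the tool pointing down it reaches from about 0.35 to 0.9 m from the base axis. Payload 7.2 kg.
Tool frame: the origin (TCP) lies on the centre line of the jaws, within the pads' length; the fingertips stand 22 mm ahead of it and the grasp point (between the pads) lies 3 mm ahead of it; z points along the fingers, y is the direction in which the jaws open and shut (so a half turn about z gives the same grasp; the last joint's range is limited). The gripper opens to 88 mm and grips with 3 to 60 N. Pads are 20 mm wide; open, the fingers measure 115 mm over their backs; the gripper's body (75 mm by 178 mm) begins 61 mm behind the grasp point.
Start: joints at [-1.332, 0.411, -0.013, 1.596, 0.006, 1.134, -0.082], TCP at [0.189, 0.596, 0.245] pointing down, gripper open.
Joint ranges: [-2.95, 2.95], [-0.29, 1.99], [-1.47, 1.44], [0.14, 2.54], [-1.03, 4.17], [0.13, 1.85], [-2.86, 2.86]. Speed limits (rad/s): [2.39, 2.39, 3.01, 3.01, 3.14, 3.14, 3.14].

INTERFACE

Orientations are given as [roll, pitch, yaw] about the fixed x, y, z axes, in that order (R = Rz(yaw) Ry(pitch) Rx(roll)).
In Python, from rig import ctrl gives the robot as it stands.
- The arm moves only by the tool step_arm, never from a script. Its argument "series" is a list that holds one entry, the list of rows, each a list of 4 numbers: the shift along the tool's x, y, z in cm, then the turn about the tool's z in degrees. A call has 1 to 12 rows; each row is the pose to reach, as a shift and turn from the pose measured when the call began, along the tool's axes at that moment; what a row does not reach only later rows make up. A row lasts 1/12 s, in which the tool goes at most 41.7 mm and 7.16 degrees, less where a joint would pass 70% of its speed; a pose out of reach is approached as far as the arm can. A call with a gripper value outside its range is refused whole. "claw" is the finger opening in cm, from 0 to 8.78, set as the call begins (left out, the last holds). The fingers move at their own pace and stop on an object; "grip_force" is the grip in N (left out, the last holds). Time passes only in rows, so rows that repeat a pose let the fingers close. It gives the time, the measured TCP pose, the force and the opening at its end, in the units of the state.
- ctrl.get_state(): the state, without advancing time (a new reading comes with each control period).
- ctrl.get_image(name): name is "scene" or "top"; returns a dict with "img" (420x560x3 uint8, blue, green, red), "fov_y" (degrees; the focal length in pixels is half the picture's height over the tangent of half this angle, whatever the lens; pixels are square), "cx", "cy" (the principal point, pixels), "dist_coeffs" ([k1, k2, p1, p2, k3] as OpenCV has them; the pictures are not rectified), "R" (3x3) and "t" (3): a world point X has camera coordinates R X + t. Camera axes: x right, y down, z forward; pixel columns grow to the right and rows downward; lengths in m; the calibration is good to about 2 mm. A picture is of the moment at which its call begins. There is no depth.
- ctrl.close_job(): hands the job in, once; it reports no verdict.
Trained networks look in the newest picture that a camera, given by its name, has taken for a name from the list of things; names that differ only in an ending like _2 or _b are one class to them, and where a whole thing is asked for, a point or a joint stands for the part that bears it (a point fixed in the world has none). Each returns a list of dicts, best first, with "conf" (0 to 1); they miss things now and then, are a little off and sometimes report something else, mostly with a low value. They report only what shows in the picture. A call takes as long as a camera call. They do not tell look-alikes from the thing itself.
- ctrl.look_for(camera, target): "box" ([centre column, centre row, width, height] in pixels, round what is visible of it).
The state is a dict: "time": time; "joint_pos": joint angles; "joint_vel": joint speeds; "joint_torque": joint torques, N m; "tcp_pos": TCP position; "tool_rot": TCP orientation; "contact_force": force on the tool from outside, world axes, zero at the start; "ft_torque": the same for the moment, N m; "opening": opening from 0.0 (shut) to 1.0 (fully open).
Only numpy, scipy, OpenCV 4.12 (cv2) and the standard library are available. Lean on these libraries where they do the work, as an engineer would, in place of code of your own. Each camera call takes 0.05 s, during which the arm holds its last target. There are 200 camera calls.

## Working session

There is one attempt and no reset: what is moved stays moved. The work goes in short steps, Python scripts to look and compute and a tool call to move; the robot and the scene stay as the last step left them, time stands still between calls to the robot, and variables do not carry over. Pictures are saved under pics/ and viewed, about 8 in all and at most 12, crops included, and the job is handed in when it is done.

Besides the shell and the picture viewer there is one more tool, called after ">>>" as a command line: name --argument value ..., lists and objects as JSON in quotes. step_arm: Moves the arm, as the interface text tells. Its arguments: {"type":"object","properties":{"series":{"type":"array"},"claw":{"type":"number"},"grip_force":{"type":"number"}},"required":["series"]}

```bash
mkdir -p pics
python3 - <<'E'
from rig import ctrl
import cv2
s=ctrl.get_state(); print({k:s[k] for k in('time','tcp_pos','tool_rot','opening','contact_force')})
for c in('scene','top'):
    d=ctrl.get_image(c); cv2.imwrite(f'pics/{c}0.png',d['img'])
    print(c,d['fov_y'],d['cx'],d['cy'],d['dist_coeffs'],d['R'],d['t'])
    for n in('plane_centre','tool_box','flap_knob','flap','jar_centre','cork_centre','stick_centre'):
        print(n,[([round(float(v)) for v in r['box']],round(r['conf'],2)) for r in ctrl.look_for(c,n)])
E
```

```text
{'time': 0.0, 'tcp_pos': array([0.1886337 , 0.5953645 , 0.24380733]), 'tool_rot': array([-3.13999385e+00,  1.14212628e-04,  2.83484104e+00]), 'opening': 0.9996267143147226, 'contact_force': array([ 0.41538458, -0.57677799,  0.12916172])}
scene 48.56946805893797 281.85165828471423 209.6673116117412 [0.0361997 0.        0.        0.        0.       ] [[ 0.69076292 -0.72255067 -0.02769679]
 [-0.29059464 -0.2423282  -0.92565209]
 [ 0.66211883  0.64745468 -0.37736069]] [-0.35000919  0.26144511  0.69935713]
plane_centre [([395, 285, 25, 21], 0.95)]
tool_box [([266, 200, 101, 112], 0.96)]
flap_knob [([244, 182, 57, 81], 0.86), ([282, 279, 112, 58], 0.73)]
flap [([246, 183, 56, 82], 0.89), ([283, 277, 114, 60], 0.64)]
jar_centre [([223, 200, 8, 18], 0.53)]
cork_centre [([382, 238, 31, 28], 0.73)]
stick_centre [([449, 271, 36, 38], 0.83)]
top 42.99927024890252 278.41832928386697 215.67036105546705 [-0.10989641  0.          0.          0.          0.        ] [[ 0.0179859  -0.99980945 -0.00758752]
 [-0.99555717 -0.01720687 -0.09257345]
 [ 0.09242525  0.00921883 -0.99567695]] [0.05128808 0.58103776 1.5723124 ]
plane_centre [([337, 171, 28, 21], 0.75), ([381, 222, 17, 8], 0.51), ([261, 218, 78, 68], 0.35)]
tool_box [([260, 217, 81, 69], 0.97), ([346, 282, 62, 63], 0.89)]
flap_knob [([239, 218, 39, 60], 0.84), ([346, 281, 67, 65], 0.69)]
flap [([347, 281, 70, 66], 0.78), ([239, 224, 43, 53], 0.67)]
jar_centre [([185, 190, 19, 18], 0.94), ([394, 178, 37, 34], 0.17)]
cork_centre [([337, 171, 24, 20], 0.61)]
stick_centre [([393, 179, 35, 38], 0.58)]
```

View pics/scene0.png

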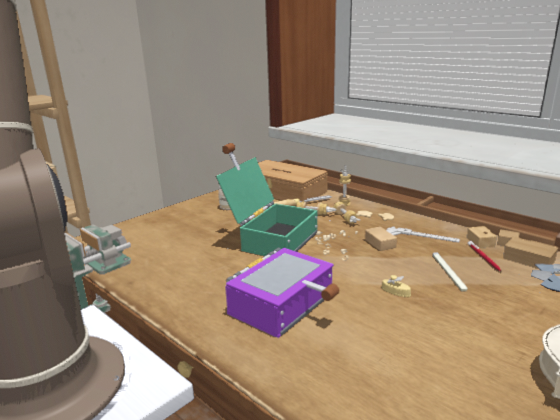

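View pics/top0.png

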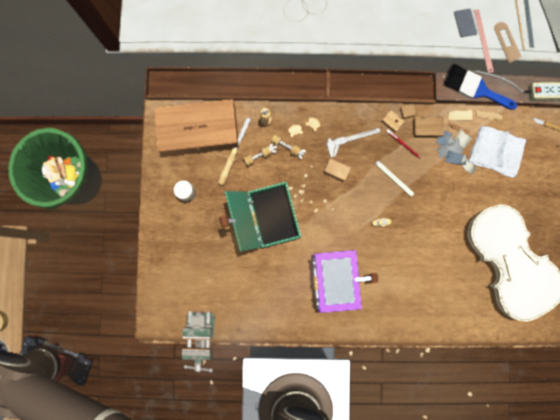

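The green open box (top 262,217; scene 275,215) fits the description. The purple closed one (top 338,281) is the look-alike. The only plane candidate is the brass item at top (381,222), scene (395,287). I'll confirm both in enlarged crops.

Run:
```python
import cv2,numpy as np
t=cv2.imread('pics/top0.png'); s=cv2.imread('pics/scene0.png')
def crop(i,x,y,w,h,k): return cv2.resize(i[y:y+h,x:x+w],None,fx=k,fy=k,interpolation=cv2.INTER_CUBIC)
a=crop(t,210,175,100,80,5); b=crop(t,360,205,40,32,7)
c=crop(s,210,135,120,125,4); 
out=np.zeros((600,790,3),np.uint8); out[:400,:500]=a; out[:224,505:785]=b
d=crop(s,375,268,40,36,7); out[230:482,505:785]=d
cv2.imwrite('pics/crop1.png',out); cv2.imwrite('pics/crop2.png',crop(s,210,135,130,125,4.6))
```

```text
(no output)
```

View pics/crop1.png

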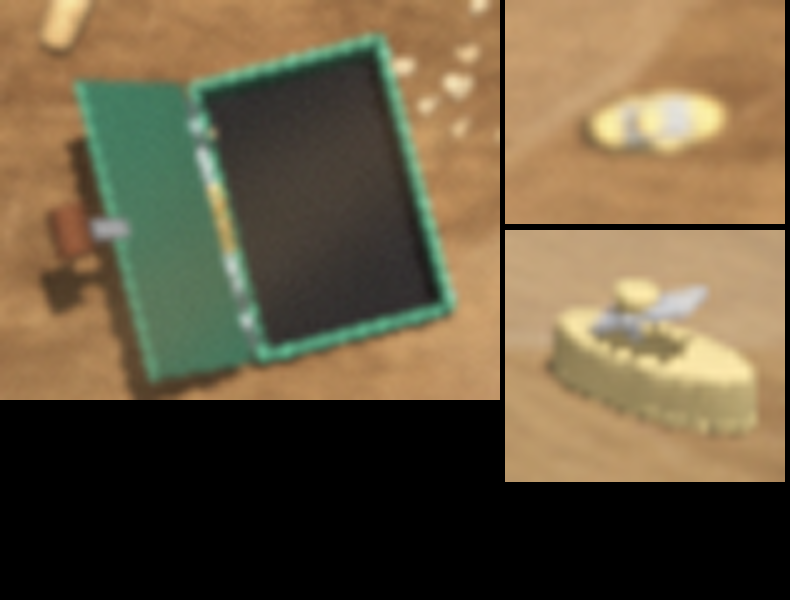

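View pics/crop2.png

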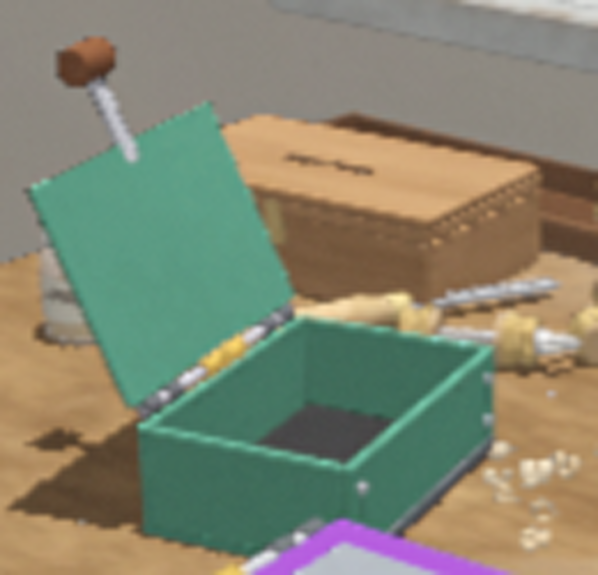

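Crops confirm the open green box with black floor and leaning flap (knob at top (224,221), scene (229,148)), and the brass plane on its sole. Next I fit the poses.

```bash
cat > h.py <<'E'
import numpy as np,cv2
from rig import ctrl
from scipy.spatial.transform import Rotation as Ro
def proj(d,X):
    f=d['img'].shape[0]/2/np.tan(np.radians(d['fov_y']/2))
    K=np.array([[f,0,d['cx']],[0,f,d['cy']],[0,0,1]])
    return cv2.projectPoints(np.asarray(X,float).reshape(-1,1,3),cv2.Rodrigues(np.asarray(d['R']))[0],np.asarray(d['t'],float),K,np.asarray(d['dist_coeffs']))[0][:,0]
def go(xyz,yaw,s=None):
    "row (cm, deg) that takes the present pose to xyz, yaw (jaw half-turn symmetric)"
    s=s or ctrl.get_state(); R=Ro.from_euler('xyz',s['tool_rot']).as_matrix()
    dy=-(yaw-s['tool_rot'][2]); dy=(dy+np.pi/2)%np.pi-np.pi/2
    return np.round(np.r_[R.T@(np.array(xyz)-s['tcp_pos'])*100,np.degrees(dy)],2)
def bw(p,P): # box frame -> world
    c,s=np.cos(p[2]),np.sin(p[2]); P=np.atleast_2d(P)
    return np.c_[p[0]+c*P[:,0]-s*P[:,1],p[1]+s*P[:,0]+c*P[:,1],P[:,2]]
E
python3 - <<'E'
from h import *
from scipy.optimize import least_squares,minimize
T=ctrl.get_image('top');S=ctrl.get_image('scene')
u=lambda a,k,o:(np.array(a)+.5)/k-.5+np.array(o)
ct=u([(262,362),(455,310),(382,37),(190,88)],5,(210,175)); kt=u([(72,230)],5,(210,175))
cs=u([(145,428),(350,467),(493,347),(300,320)],4.6,(210,135)); ks=u([(87,62)],4.6,(210,135))
C=np.array([(.06,.085,.06),(-.06,.085,.06),(-.06,-.085,.06),(.06,-.085,.06)])
kn=lambda q:np.array([[.062-.17*np.cos(q),0,.064+.17*np.sin(q)]])
def res(v):
    W=bw(v,C);k=bw(v,kn(v[3]))
    return np.r_[proj(T,W)-ct,proj(S,W)-cs,proj(T,k)-kt,proj(S,k)-ks].ravel()
r=least_squares(res,[.45,.05,1.8,2.0]); print('box',r.x.round(4),np.round(r.fun,1))
np.save('box.npy',r.x)
a=np.linspace(0,2*np.pi,40)
ms=[]
for d,(x,y,w,h) in((T,(362,208,40,26)),(S,(375,272,42,32))):
    hsv=cv2.cvtColor(d['img'],cv2.COLOR_BGR2HSV); m=np.zeros(hsv.shape[:2],bool)
    sub=hsv[y:y+h,x:x+w]; m[y:y+h,x:x+w]=(sub[...,0]>=21)&(sub[...,0]<=36)&(sub[...,1]>50)&(sub[...,2]>95)
    n,l,st,ce=cv2.connectedComponentsWithStats(m.astype(np.uint8)); i=1+np.argmax(st[1:,4]); m=l==i
    print(st[i],ce[i]); pts=np.argwhere(m)[:,::-1].astype(np.int32)
    mm=np.zeros(m.shape,np.uint8); cv2.fillConvexPoly(mm,cv2.convexHull(pts),1); ms.append(mm)
def cost(v):
    E=np.c_[.0125*np.cos(a),.03*np.sin(a)]; P=np.r_[np.c_[E,0*a],np.c_[E,0*a+.016]]
    P=np.r_[P,[[0,0,.03]]]
    t=0
    for d,m in((T,ms[0]),(S,ms[1])):
        h=cv2.convexHull(proj(d,bw(v,P)).astype(np.float32)); z=np.zeros(m.shape,np.uint8)
        cv2.fillConvexPoly(z,np.round(h*16).astype(np.int32),1,shift=4); t+=1-(z&m).sum()/(z|m).sum()
    return t
best=min((minimize(cost,[.42+dx,-.27+dy,yw],method='Nelder-Mead',options=dict(initial_simplex=np.array([.42+dx,-.27+dy,yw])+np.array([[0,0,0],[.01,0,0],[0,.01,0],[0,0,.3]]))) for dx in(-.02,0,.02) for dy in(-.03,0,.03) for yw in(-.4,0,.4)),key=lambda r:r.fun)
print('plane',best.x.round(4),best.fun); np.save('plane.npy',best.x)
W=bw(r.x,[[.0,0,.033]])[0]; print('floor target',W,'knob',bw(r.x,kn(r.x[3])),'shut',bw(r.x,kn(0)))
for nm,z in(('jar_centre',.0365),('cork_centre',.014),('stick_centre',.0035)): pass
p=best.x
# jaw axis (tool y)=(sin yaw,-cos yaw); must lie along plane x axis
print('above plane',go([p[0],p[1],.2],p[2]+np.pi/2), 'yaw',p[2]+np.pi/2)
E
```

```text
box [0.5807 0.0739 1.848  2.0091] [-0.3  0.6  0.8  0.4  0.4 -0.5 -0.5 -0.3 -1.5 -0.8  0.5  0.1  1.  -0.8
  0.3 -2.   0.1  1.   0.  -0.4]
[378 219  13   7  52] [384.         221.90384615]
[382 279  29  18 332] [396.55722892 288.09939759]
plane [ 0.4 -0.3 -0.4] 2.0
floor target [0.58070387 0.07387728 0.033     ] knob [[0.54399423 0.20290548 0.21793039]] shut [[ 0.61025796 -0.03000032  0.064     ]]
above plane [-47.19 -79.02   4.46 -84.66] yaw 1.1707963267948966
```

Run:
```python
from h import *
from scipy.optimize import minimize,least_squares
T=ctrl.get_image('top');S=ctrl.get_image('scene')
x0=least_squares(lambda v:(proj(T,[[v[0],v[1],.012]])-[[381.5,222]]).ravel(),[.5,-.25]).x; print('guess',x0)
ms=[]
for d,(x,y,w,h) in((T,(362,210,38,22)),(S,(376,272,40,30))):
    im=d['img'][y:y+h,x:x+w].astype(np.int32)
    m=np.zeros(d['img'].shape[:2],np.uint8)
    bg=np.median(im.reshape(-1,3),0)
    g=np.linalg.norm(cv2.GaussianBlur(im.astype(np.float32),(0,0),.6)-bg,axis=2)
    m[y:y+h,x:x+w]=(g>max(45,cv2.threshold(np.clip(g,0,255).astype(np.uint8),0,255,cv2.THRESH_OTSU)[0]))
    n,l,st,ce=cv2.connectedComponentsWithStats(m); i=1+np.argmax(st[1:,4]); print(st[i],ce[i],bg)
    mm=np.zeros_like(m); cv2.fillConvexPoly(mm,cv2.convexHull(np.argwhere(l==i)[:,::-1].astype(np.int32)),1); ms.append(mm)
a=np.linspace(0,2*np.pi,40); E=np.c_[.0125*np.cos(a),.03*np.sin(a)]; P=np.r_[np.c_[E,0*a],np.c_[E,0*a+.016]]
def cost(v,w=(1,1)):
    t=0
    for d,m,k in((T,ms[0],w[0]),(S,ms[1],w[1])):
        h=cv2.convexHull(proj(d,bw(v,P)).astype(np.float32)); z=np.zeros(m.shape,np.uint8)
        cv2.fillConvexPoly(z,np.round(h*16).astype(np.int32),1,shift=4); t+=k*(1-(z&m).sum()/(z|m).sum())
    return t
for w in((1,1),(1,0),(0,1)):
    b=min((minimize(cost,[*x0,y],args=(w,),method='Nelder-Mead',options=dict(initial_simplex=np.array([*x0,y])+np.array([[0,0,0],[.01,0,0],[0,.01,0],[0,0,.3]]))) for y in np.arange(-.8,.9,.2)),key=lambda r:r.fun)
    print(w,b.x.round(4),round(b.fun,3))
    if w==(1,1): p=b.x; np.save('plane.npy',p)
print('row to above',go([p[0],p[1],.2],p[2]+np.pi/2),'yaw',p[2]+np.pi/2)
print('way',go([.45,.35,.4],p[2]+np.pi/2),ctrl.get_state()['joint_pos'])
v=np.load('box.npy')
o=S['img'].copy()
for d,o,n in((T,T['img'].copy(),'t'),(S,S['img'].copy(),'s')):
    for X in(P,): cv2.polylines(o,[np.round(cv2.convexHull(proj(d,bw(p,X)).astype(np.float32))).astype(np.int32)],True,(0,0,255),1)
    x,y=(360,205) if n=='t' else (375,268)
    c=cv2.resize(o[y:y+36,x:x+44],None,fx=8,fy=8,interpolation=0); cv2.imwrite(f'pics/o{n}.png',c)
cv2.imwrite('pics/o.png',np.hstack([cv2.imread('pics/ot.png'),cv2.imread('pics/os.png')]))
```

```text
guess [ 0.5675724  -0.25133941]
[373 218  18   8 101] [381.7029703 221.5049505] [ 94. 141. 184.]
[383 275  27  15 171] [397.15789474 282.22222222] [112. 157. 189.]
(1, 1) [ 0.573  -0.247  -0.1632] 0.775
(1, 0) [ 0.5669 -0.2491  0.2372] 0.27
(0, 1) [ 0.5856 -0.2386 -0.0727] 0.269
row to above [-62.08 -68.74   4.46  81.77] yaw 1.4076050195447798
way [-32.33 -15.54 -15.54  81.77] [-1.33221886  0.41110578 -0.01271195  1.59619678  0.0055954   1.13431168
 -0.0822155 ]
```

View pics/o.png

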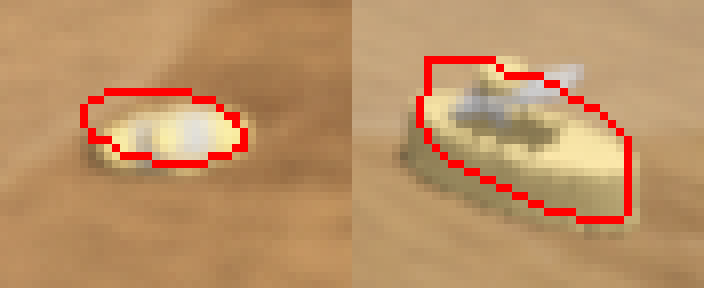

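The overlay is off: the lever spoiled the scene mask. I refit from end points read in the enlarged crop instead. Top ends are (371,223.5) and (391.5,220.6). Scene left end is (382.2,282.4) at the top edge and (382,288.6) at the bottom; right end is (410.4,287.4) and (409.8,296.5).

Run:
```python
from h import *
from scipy.optimize import least_squares
T=ctrl.get_image('top');S=ctrl.get_image('scene')
L=.029
def res(v):
    t=proj(T,bw(v,[[0,L,.012],[0,-L,.012]]))-[[371.2,223],[391.3,220.3]]
    s=proj(S,bw(v,[[0,L,.016],[0,L,0],[0,-L,.016],[0,-L,0]]))-[[382,282],[382,288.4],[410.2,287.2],[409.6,296.4]]
    return np.r_[t,s].ravel()
r=least_squares(res,[.567,-.25,.14]);p=r.x; print(p.round(4),r.fun.round(1)); np.save('plane.npy',p)
print('way',go([.45,.25,.42],p[2]+np.pi/2),'above',go([p[0],p[1],.15],p[2]+np.pi/2))
a=np.linspace(0,2*np.pi,40); E=np.c_[.0125*np.cos(a),.03*np.sin(a)]; P=np.r_[np.c_[E,0*a],np.c_[E,0*a+.016]]
out=[]
for d,x,y in((T,360,205),(S,375,268)):
    c=cv2.resize(d['img'][y:y+36,x:x+44],None,fx=8,fy=8,interpolation=0)
    h=(cv2.convexHull(proj(d,bw(p,P)).astype(np.float32))+.5-[x,y])*8
    cv2.polylines(c,[np.round(h).astype(np.int32)],True,(0,0,255),1); out.append(c)
cv2.imwrite('pics/o2.png',np.hstack(out))
```

```text
[ 0.5642 -0.2519  0.1914] [ 1.1  1.8 -0.3  1.2 -0.1 -2.  -0.6 -1.4  0.7  0.8  0.7 -1.2]
way [-35.35 -25.08 -17.54  61.46] above [-61.39 -69.48   9.46  61.46]
```

View pics/o2.png

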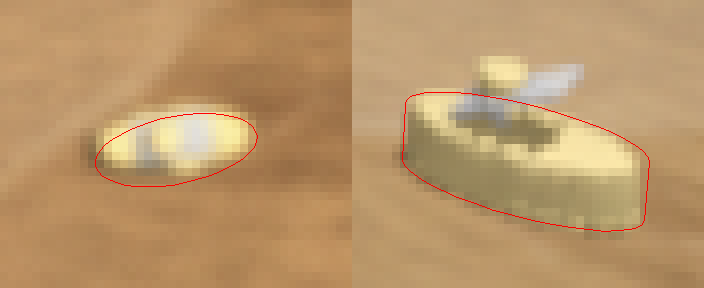

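Overlay now matches to about 3 mm (8 px per pixel). Moving.

>>> step_arm --series '[[[0,0,-9,0],[-3,-2,-16,7],[-8,-6,-17.5,14],[-11,-8,-17.5,21],[-14,-10,-17.5,28],[-17,-12.5,-17.5,35],[-21,-15,-17.5,42],[-24,-17,-17.5,49],[-27,-20,-17.5,56],[-30,-22,-17.5,61.5],[-33,-24,-17.5,61.5],[-35.3,-25,-17.5,61.5]]]' --claw 6 --grip_force 15

```text
time: 2.1
tcp_pos: [0.4312, 0.2707, 0.42]
tool_rot: [3.141, -0.001, 1.761]
contact_force: [0.4, 1.7, 0.0]
opening: 0.68
```

Run:
```python
from h import *
p=np.load('plane.npy');print(ctrl.get_state()['joint_pos'],go([p[0],p[1],.12],p[2]+np.pi/2))
```

```text
[-0.99083888  0.0978624   0.37445132  1.60968257 -0.03674465  1.43967546
 -0.42310214] [-53.87   3.15  29.94  -0.07]
```

>>> step_arm --series '[[[-4,0.2,0,0],[-8,0.4,0,0],[-12,0.7,0,0],[-16,1,0,0],[-20,1.2,0,0],[-24,1.4,0,0],[-28,1.6,1,0],[-32,1.9,3,0],[-36,2.1,5,0],[-40,2.4,7,0],[-44,2.7,9,0],[-48,3,11,0]]]'

```text
time: 3.1
tcp_pos: [0.548, -0.1828, 0.3159]
tool_rot: [3.14, -0.001, 1.762]
contact_force: [1.4, 1.4, 0.3]
opening: 0.681
```

Run:
```python
from h import *
p=np.load('plane.npy');s=ctrl.get_state();print(s['joint_pos'],s['tcp_pos'],go([p[0],p[1],.1],p[2]+np.pi/2))
```

```text
[-0.32425384  0.32361732  0.74253781  1.65313383 -0.23037131  1.25336275
  0.65559921] [ 0.54804828 -0.18284711  0.31590671] [-7.11  0.23 21.58 -0.03]
```

>>> step_arm --series '[[[-4,0.1,1,0],[-7.1,0.2,4,0],[-7.1,0.2,8,0],[-7.1,0.2,12,0],[-7.1,0.2,16,0],[-7.1,0.2,20,0],[-7.1,0.2,21.6,0],[-7.1,0.2,21.6,0],[-7.1,0.2,21.6,0]]]'

```text
time: 3.85
tcp_pos: [0.5636, -0.252, 0.0995]
tool_rot: [3.141, -0.001, 1.761]
contact_force: [0.2, -0.2, 0.6]
opening: 0.683
```

Run:
```python
from h import *
p=np.load('plane.npy');s=ctrl.get_state();print(s['joint_pos'],s['tcp_pos'],go([p[0],p[1],.026],p[2]+np.pi/2))
```

```text
[-0.09034625  0.62254296  0.6216778   1.78341977 -0.45655235  0.88407091
  0.92947695] [ 0.5635554  -0.25200534  0.09953547] [-0.01  0.06  7.35 -0.04]
```

>>> step_arm --series '[[[0,0,2.5,0],[0,0,5,0],[0,0,6.5,0],[0,0,7.2,0],[0,0,7.3,0],[0,0,7.3,0]]]'

```text
time: 4.35
tcp_pos: [0.5645, -0.2525, 0.0281]
tool_rot: [3.139, -0.0, 1.761]
contact_force: [0.5, 0.5, -0.5]
opening: 0.687
```

>>> step_arm --series '[[[0,0,0,0],[0,0,0,0],[0,0,0,0],[0,0,0,0],[0,0,0,0],[0,0,0,0],[0,0,0,0],[0,0,0,0],[0,0,0,0],[0,0,0,0]]]' --claw 1.5 --grip_force 20

```text
time: 5.18
tcp_pos: [0.5648, -0.2524, 0.0283]
tool_rot: [3.139, -0.0, 1.762]
contact_force: [0.1, 0.9, 4.5]
opening: 0.266
```

>>> step_arm --series '[[[0,0,-1,0],[0,0,-3,0],[0,0,-5,0],[0,0,-8,0],[0,0,-11,0],[0,0,-13,0],[0,0,-13,0]]]'

```text
time: 5.77
tcp_pos: [0.5659, -0.254, 0.163]
tool_rot: [3.134, 0.003, 1.761]
contact_force: [1.0, -1.0, -1.3]
opening: 0.265
```

Run:
```python
from h import *
b=np.load('box.npy');s=ctrl.get_state();print(s['joint_pos'],s['tcp_pos'],s['opening'])
S=ctrl.get_image('scene');x,y=proj(S,[s['tcp_pos']])[0].astype(int);print(x,y)
cv2.imwrite('pics/g.png',cv2.resize(S['img'][y-50:y+60,x-70:x+70],None,fx=4,fy=4))
c=bw(b,[[-.01,0,.17]])[0]
print(go(c,b[2]), go(bw(b,[[-.01,0,.033]])[0],b[2]),b[2])
```

```text
[-0.12594651  0.54794027  0.6729504   1.73636386 -0.40195855  0.99027419
  0.88777285] [ 0.56590542 -0.25404653  0.16301799] 0.2649081785356598
402 213
[30.82  7.81 -0.94 -4.96] [30.84  7.73 12.76 -4.96] 1.847981051256821
```

View pics/g.png

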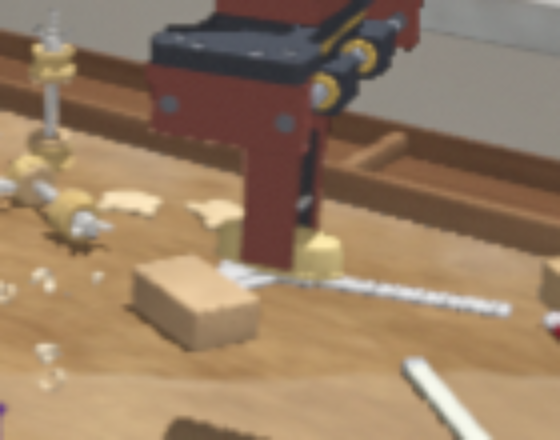

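The plane is held: 23 mm opening, level between the fingers. Carrying it over the box.

>>> step_arm --series '[[[2,0.6,-0.5,-1],[5,1.4,-0.9,-2],[8.5,2.2,-0.9,-3],[12,3,-0.9,-4],[15.5,4,-0.9,-5],[19,5,-0.9,-5],[22.5,5.9,-0.9,-5],[25.5,6.6,-0.9,-5],[28,7.3,-0.9,-5],[30,7.7,-0.9,-5],[30.8,7.8,-0.9,-5],[30.8,7.8,-0.9,-5]]]'

```text
time: 6.82
tcp_pos: [0.5824, 0.0663, 0.1682]
tool_rot: [3.138, 0.001, 1.852]
contact_force: [0.1, -1.0, -1.6]
opening: 0.267
```

Run:
```python
from h import *
b=np.load('box.npy');s=ctrl.get_state();print(s['joint_pos'],s['tcp_pos'],s['tool_rot'],s['opening'],s['contact_force'])
print(go(bw(b,[[-.01,0,.045]])[0],b[2]))
```

```text
[-0.66906686  0.47774722  0.64447162  1.81282792 -0.34284068  0.96124678
  0.40145794] [0.58237544 0.06628825 0.16816095] [3.13841192e+00 1.28510362e-03 1.85222607e+00] 0.26657311009724916 [ 0.05747558 -1.04027254 -1.61732722]
[-2.100e-01  1.000e-02  1.232e+01  2.400e-01]
```

>>> step_arm --series '[[[-0.2,0,2,0],[-0.2,0,4.5,0],[-0.2,0,7,0],[-0.2,0,9,0],[-0.2,0,10.5,0],[-0.2,0,11.5,0],[-0.2,0,12.1,0],[-0.2,0,12.3,0],[-0.2,0,12.3,0]]]'

```text
time: 7.57
tcp_pos: [0.5834, 0.0635, 0.0452]
tool_rot: [3.139, 0.002, 1.851]
contact_force: [-0.3, -0.1, -1.4]
opening: 0.268
```

>>> step_arm --series '[[[0,0,0.2,0],[0,0,0.4,0],[0,0,0.6,0],[0,0,0.8,0],[0,0,0.8,0]]]'

```text
time: 7.98
tcp_pos: [0.5833, 0.0636, 0.037]
tool_rot: [3.139, 0.002, 1.852]
contact_force: [0.7, -0.2, -1.6]
opening: 0.268
```

>>> step_arm --series '[[[0,0,0.1,0],[0,0,0.15,0],[0,0,0.15,0]]]'

```text
time: 8.23
tcp_pos: [0.5835, 0.0637, 0.0363]
tool_rot: [3.138, 0.001, 1.852]
contact_force: [-2.0, -1.0, 6.6]
opening: 0.265
```

Floor contact felt (force rose about 8 N). Releasing to 4.5 cm and rising straight up.

>>> step_arm --series '[[[0,0,0,0],[0,0,0,0],[0,0,0,0],[0,0,0,0],[0,0,0,0],[0,0,0,0]]]' --claw 4.5

```text
time: 8.73
tcp_pos: [0.5835, 0.0637, 0.0362]
tool_rot: [3.138, 0.001, 1.852]
contact_force: [-0.9, -0.1, -0.1]
opening: 0.517
```

>>> step_arm --series '[[[0,0,-1,0],[0,0,-3,0],[0,0,-6,0],[0,0,-9,0],[0,0,-13,0],[0,0,-17,0],[0,0,-21,0],[0,0,-25,0],[0,0,-28,0],[0,0,-28,0]]]'

```text
time: 9.57
tcp_pos: [0.5848, 0.0629, 0.3235]
tool_rot: [3.128, 0.001, 1.851]
contact_force: [0.9, -0.5, -0.4]
opening: 0.514
```

Run:
```python
from h import *
b=np.load('box.npy');s=ctrl.get_state();print(s['joint_pos'],s['tcp_pos'],s['tool_rot'],s['opening'])
S=ctrl.get_image('scene');T=ctrl.get_image('top')
o=np.zeros((560,800,3),np.uint8)
o[:,:400]=cv2.resize(S['img'][125:265,215:315],None,fx=4,fy=4); o[:400,400:]=cv2.resize(T['img'][170:270,205:305],None,fx=4,fy=4)
cv2.imwrite('pics/p.png',o)
kn=bw(b,[[.062-.17*np.cos(b[3]),0,.064+.17*np.sin(b[3])]])[0];print(kn,proj(S,[kn]),proj(T,[kn]))
print('above knob',go(kn+[0,0,.07],b[2]))
```

```text
[-0.73488633  0.32840409  0.72494281  1.62554654 -0.22872199  1.26058337
  0.31087775] [0.58484241 0.06293332 0.32351457] [3.12830752e+00 1.11774691e-03 1.85072051e+00] 0.5135469025329787
[0.54399423 0.20290548 0.21793039] [[228.52590609 147.66270663]] [[224.14552478 221.64611506]]
above knob [14.46  0.11  2.98  0.2 ]
```

View pics/p.png

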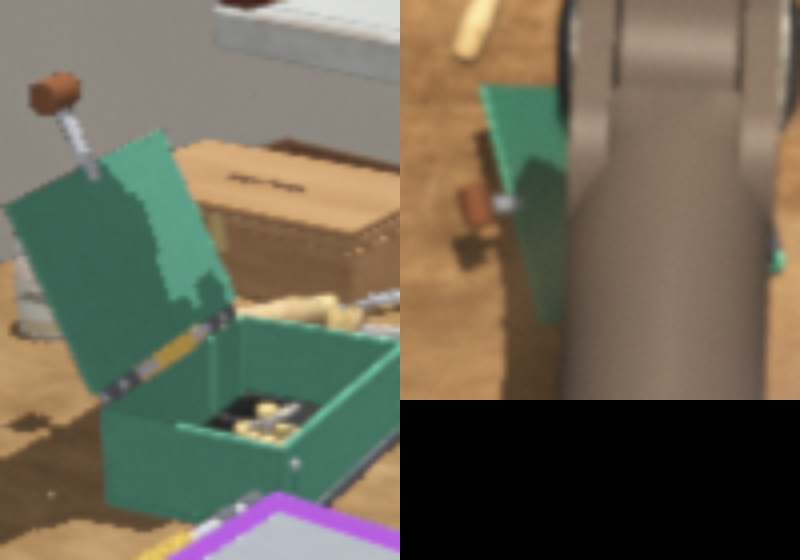

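The plane stands upright on the black floor in the box (scene ~ (280,228)) and the flap is still open. Now to the knob.

>>> step_arm --series '[[[3,0,0,0],[7,0,0,0],[11,0,0,0],[14,0,1,0],[14.5,0.1,2.5,0],[14.5,0.1,3,0],[14.5,0.1,3,0]]]' --claw 6

```text
time: 10.25
tcp_pos: [0.5424, 0.2026, 0.2853]
tool_rot: [3.14, 0.002, 1.852]
contact_force: [0.8, -1.0, 0.2]
opening: 0.687
```

Run:
```python
from h import *
b=np.load('box.npy');s=ctrl.get_state();print(s['joint_pos'],s['tcp_pos'],s['tool_rot'],s['opening'])
kn=bw(b,[[.062-.17*np.cos(b[3]),0,.064+.17*np.sin(b[3])]])[0]
print('knob',go(kn+[0,0,.003],b[2]))
```

```text
[-0.95142922  0.33868905  0.66994355  1.69239537 -0.22170967  1.18696927
  0.05529498] [0.5424214  0.20255611 0.28532045] [3.14005506e+00 2.41997132e-03 1.85193287e+00] 0.686628089094712
knob [0.01 0.15 6.44 0.23]
```

>>> step_arm --series '[[[0,0.15,2,0.2],[0,0.15,4,0.2],[0,0.15,5.5,0.2],[0,0.15,6.2,0.2],[0,0.15,6.4,0.2],[0,0.15,6.4,0.2]]]'

```text
time: 10.75
tcp_pos: [0.5444, 0.2016, 0.2215]
tool_rot: [3.14, 0.003, 1.847]
contact_force: [-0.4, 0.4, 0.2]
opening: 0.687
```

>>> step_arm --series '[[[0,0,0,0],[0,0,0,0],[0,0,0,0],[0,0,0,0],[0,0,0,0],[0,0,0,0],[0,0,0,0],[0,0,0,0]]]' --claw 1.5 --grip_force 25

```text
time: 11.42
tcp_pos: [0.5457, 0.2018, 0.2221]
tool_rot: [3.137, 0.003, 1.846]
contact_force: [6.0, 1.4, -1.3]
opening: 0.319
```

```bash
cat > arc.py <<'E'
from h import *
import sys
b=np.load('box.npy');s=ctrl.get_state();print(s['tcp_pos'],s['opening'],s['contact_force'].round(1))
c,n=np.cos(b[2]),np.sin(b[2]); d=s['tcp_pos'][:2]-b[:2]; X=c*d[0]+n*d[1]; Y=-n*d[0]+c*d[1]; Z=s['tcp_pos'][2]-.003
r=np.hypot(X-.062,Z-.064); q=np.arctan2(Z-.064,.062-X); print('local',X,Y,Z,'r',r,'q',q)
np.set_printoptions(suppress=True)
for a in np.linspace(q,float(sys.argv[1]),13)[1:]:
    rr=.17+(r-.17)*0
    print(round(a,3),go(bw(b,[[.062-rr*np.cos(a),Y,.067+rr*np.sin(a)]])[0],b[2],s))
E
python3 arc.py 1.2
```

```text
[0.54568876 0.20179776 0.22207632] 0.3188259384503147 [ 6.   1.4 -1.3]
local 0.13261956276089315 -0.00132672421989629 0.21907631559388313 r 0.17039890346687495 q 1.9981201073604136
1.932 [-1.06  0.   -0.39 -0.09]
1.865 [-2.13  0.01 -0.75 -0.09]
1.799 [-3.23  0.01 -1.04 -0.09]
1.732 [-4.34  0.01 -1.26 -0.09]
1.666 [-5.46  0.01 -1.4  -0.09]
1.599 [-6.59  0.02 -1.46 -0.09]
1.533 [-7.72  0.02 -1.45 -0.09]
1.466 [-8.84  0.02 -1.37 -0.09]
1.4 [-9.96  0.02 -1.21 -0.09]
1.333 [-11.07   0.02  -0.98  -0.09]
1.267 [-12.16   0.02  -0.67  -0.09]
1.2 [-13.22   0.02  -0.29  -0.09]
```

Knob gripped (28 mm). Swinging along the arc.

>>> step_arm --series '[[[-0.5,0,-0.2,0],[-1.1,0,-0.4,0],[-2.1,0,-0.75,0],[-3.2,0,-1.05,0],[-4.3,0,-1.25,0],[-5.5,0,-1.4,0],[-6.6,0,-1.45,0],[-7.7,0,-1.45,0],[-8.8,0,-1.35,0],[-10,0,-1.2,0],[-10.6,0,-1.1,0],[-11,0,-1,0]]]'

```text
time: 12.42
tcp_pos: [0.5762, 0.0941, 0.2327]
tool_rot: [3.137, 0.004, 1.845]
contact_force: [0.1, -0.6, 8.2]
opening: 0.318
```

```bash
python3 arc.py 0.65
```

```text
[0.57615527 0.09405196 0.2327295 ] 0.3176429657081578 [ 0.1 -0.6  8.2]
local 0.02064932536147928 -0.0011457930081494828 0.2297295028590842 r 0.17081026436072277 q 1.326281697193882
1.27 [-0.9   0.    0.34 -0.19]
1.214 [-1.81  0.    0.65 -0.19]
1.157 [-2.69  0.    1.02 -0.19]
1.101 [-3.56  0.01  1.43 -0.19]
1.044 [-4.4   0.01  1.89 -0.19]
0.988 [-5.21  0.01  2.4  -0.19]
0.932 [-5.99  0.01  2.95 -0.19]
0.875 [-6.74  0.01  3.55 -0.19]
0.819 [-7.46  0.    4.18 -0.19]
0.763 [-8.14  0.    4.86 -0.19]
0.706 [-8.77  0.    5.57 -0.19]
0.65 [-9.37  0.    6.32 -0.19]
```

>>> step_arm --series '[[[-0.5,0,0.1,0],[-1.3,0,0.4,0],[-2.2,0,0.75,0],[-3.1,0,1.15,0],[-4,0,1.6,0],[-4.8,0,2.1,0],[-5.6,0,2.65,0],[-6.4,0,3.25,0],[-7.1,0,3.85,0],[-7.8,0,4.5,0],[-8.3,0,5.05,0],[-8.5,0,5.25,0]]]'

```text
time: 13.42
tcp_pos: [0.5999, 0.0101, 0.1797]
tool_rot: [3.137, 0.006, 1.843]
contact_force: [2.8, -4.4, 4.9]
opening: 0.316
```

```bash
python3 arc.py 0.2
```

```text
[0.59990489 0.01009072 0.17970196] 0.31642723708169823 [ 2.8 -4.4  4.9]
local -0.06660613831888587 -0.0010129793217620968 0.17670196319316184 r 0.17100079333409307 q 0.7195851790186324
0.676 [-0.39 -0.    0.63 -0.28]
0.633 [-0.84 -0.    1.22 -0.28]
0.59 [-1.26 -0.    1.82 -0.28]
0.546 [-1.65 -0.    2.45 -0.28]
0.503 [-2.02 -0.01  3.09 -0.28]
0.46 [-2.35 -0.01  3.74 -0.28]
0.416 [-2.66 -0.01  4.41 -0.28]
0.373 [-2.94 -0.01  5.09 -0.28]
0.33 [-3.19 -0.01  5.78 -0.28]
0.287 [-3.41 -0.02  6.48 -0.28]
0.243 [-3.6  -0.02  7.2  -0.28]
0.2 [-3.76 -0.02  7.91 -0.28]
```

>>> step_arm --series '[[[-0.3,0,0.3,0],[-0.8,0,0.9,0],[-1.2,0,1.5,0],[-1.6,0,2.2,0],[-2,0,2.9,0],[-2.35,0,3.6,0],[-2.7,0,4.3,0],[-3,0,5,0],[-3.25,0,5.7,0],[-3.5,0,6.4,0],[-3.65,0,7,0],[-3.7,0,7.2,0]]]'

```text
time: 14.42
tcp_pos: [0.6102, -0.0263, 0.1066]
tool_rot: [3.137, 0.006, 1.843]
contact_force: [2.6, -4.5, 0.5]
opening: 0.317
```

```bash
python3 arc.py -0.02
```

```text
[ 0.61016649 -0.02632446  0.10657571] 0.3172593920676599 [ 2.6 -4.5  0.5]
local -0.10443942051107571 -0.0009179230407935154 0.10357571225899918 r 0.17107985767140968 q 0.2334433939237924
0.212 [ 0.03 -0.    0.37 -0.29]
0.191 [-0.04 -0.    0.73 -0.29]
0.17 [-0.1  -0.    1.08 -0.29]
0.149 [-0.16 -0.01  1.44 -0.29]
0.128 [-0.21 -0.01  1.79 -0.29]
0.107 [-0.25 -0.01  2.15 -0.29]
0.086 [-0.28 -0.01  2.51 -0.29]
0.064 [-0.3  -0.01  2.86 -0.29]
0.043 [-0.32 -0.01  3.22 -0.29]
0.022 [-0.33 -0.01  3.58 -0.29]
0.001 [-0.33 -0.01  3.94 -0.29]
-0.02 [-0.33 -0.02  4.3  -0.29]
```

>>> step_arm --series '[[[-0.05,0,0.3,0],[-0.15,0,0.7,0],[-0.2,0,1.1,0],[-0.25,0,1.5,0],[-0.3,0,1.9,0],[-0.35,0,2.3,0],[-0.35,0,2.7,0],[-0.4,0,3.1,0],[-0.4,0,3.4,0],[-0.4,0,3.6,0],[-0.4,0,3.7,0],[-0.4,0,3.7,0]]]'

```text
time: 15.42
tcp_pos: [0.6114, -0.0305, 0.0689]
tool_rot: [3.138, 0.006, 1.843]
contact_force: [2.6, -4.4, -1.7]
opening: 0.318
```

>>> step_arm --series '[[[0,0,0.15,0],[0,0,0.3,0],[0,0,0.4,0],[0,0,0.5,0],[0,0,0.5,0],[0,0,0.5,0]]]'

```text
time: 15.92
tcp_pos: [0.6113, -0.0304, 0.0634]
tool_rot: [3.138, 0.006, 1.843]
contact_force: [3.1, -4.4, -2.4]
opening: 0.317
```

```bash
python3 arc.py -0.02|head -2
```

```text
[ 0.61134576 -0.03044386  0.06337531] 0.3174752890974583 [ 3.1 -4.4 -2.4]
local -0.10872428557788748 -0.0009249101195819738 0.06037530509330931 r 0.1707627596967403 q -0.021228089550855478
```

No stop felt yet; easing down further in small steps until a reaction shows.

>>> step_arm --series '[[[0,0,0.1,0],[0,0,0.2,0],[0,0,0.3,0],[0,0,0.3,0]]]'

```text
time: 16.25
tcp_pos: [0.6114, -0.0304, 0.0608]
tool_rot: [3.138, 0.006, 1.843]
contact_force: [-0.3, -4.0, 6.9]
opening: 0.317
```

>>> step_arm --series '[[[0,0,0.1,0],[0,0,0.2,0],[0,0,0.2,0]]]'

```text
time: 16.5
tcp_pos: [0.6114, -0.0304, 0.0597]
tool_rot: [3.137, 0.005, 1.843]
contact_force: [-2.5, -3.3, 13.0]
opening: 0.315
```

Stop reached (reaction 13 N). Releasing, then rising.

>>> step_arm --series '[[[0,0,0,0],[0,0,0,0],[0,0,0,0],[0,0,0,0],[0,0,0,0],[0,0,0,0],[0,0,0,0]]]' --claw 6

```text
time: 17.08
tcp_pos: [0.6113, -0.0302, 0.0595]
tool_rot: [3.138, 0.005, 1.843]
contact_force: [0.4, -0.3, -0.1]
opening: 0.683
```

>>> step_arm --series '[[[0,0,-1,0],[0,0,-2,0],[0,0,-4,0],[0,0,-7,0],[0,0,-11,0],[-3,0,-15,0],[-7,0,-19,0],[-11,0,-20,0],[-15,0,-20,0],[-19,0,-20,0],[-22,0,-20,0],[-22,0,-20,0]]]'

```text
time: 18.08
tcp_pos: [0.668, -0.2511, 0.2624]
tool_rot: [3.138, 0.011, 1.834]
contact_force: [-1.2, -0.6, -0.4]
opening: 0.683
```

Run:
```python
from h import *
b=np.load('box.npy');s=ctrl.get_state();print(s['time'],s['tcp_pos'],s['contact_force'])
S=ctrl.get_image('scene');T=ctrl.get_image('top')
kn=bw(b,[[.062-.17,0,.064]]);print(proj(S,kn),proj(T,kn))
o=np.zeros((560,800,3),np.uint8)
o[:,:400]=cv2.resize(S['img'][150:290,240:340],None,fx=4,fy=4); o[:400,400:]=cv2.resize(T['img'][170:270,230:330],None,fx=4,fy=4)
cv2.imwrite('pics/q.png',o)
```

```text
18.0833 [ 0.66796641 -0.25114609  0.26244998] [-1.15532943 -0.62930621 -0.41023255]
[[322.01886527 223.78387386]] [[309.67378707 204.8001483 ]]
```

View pics/q.png

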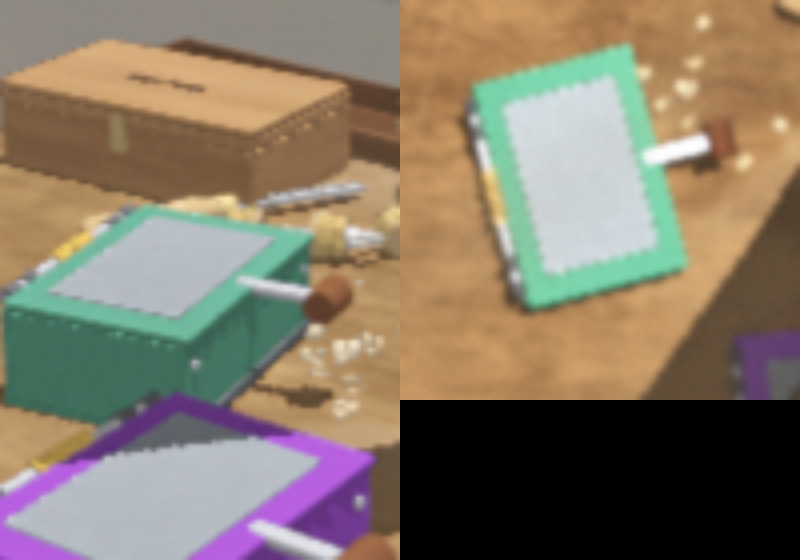

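The flap is fully down: the knob is at scene (321.5,224.5), against (322.0,223.8) predicted for shut. The arm is clear.

```bash
python3 -c "
from rig import ctrl
print(ctrl.close_job())"
```

```text
the job is handed in; nothing more can be done
None
```

The brass thumb plane is in the green tool box and the flap is shut. I handed the job in at about 18 s of the 72 s allowed; no verdict is reported.

- **Plane:** I gripped it across its width and lowered it until the floor pushed back with about 8 N, then released it with the flap open. A picture showed it upright on the black floor. It has been out of sight since the flap closed.
- **Flap:** I pinched the knob and led it along its arc until it met the stop with a 13 N reaction, then let go. The last picture shows the knob within about 1 px of its predicted shut position.
- **Arm:** it ended well clear of everything, with no contact force beyond sensor noise.
- **Bystanders:** the jar, cork block and sanding stick were never touched as far as I know. I did not measure their positions afterwards.
- **What disagreed:** my first two plane fits were wrong: the first failed and the second was spoiled by the lever in the scene picture. I replaced them with a fit from end points read by eye. The flap also met its stop about 4–6 mm lower than my calculated height, which I put down to where the knob sat in the grip.

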